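# Clamp the plate and hold the level flush down its slope

## Task

The aluminium plate on the tilting table is to be scribed, with the spirit level as the guide. First swing the red-handled clamp fully down onto the plate; then take the level and, tilted to the slope, lay its whole underside flush on the plate, lengthwise over the blue line and centred on the plate. Finish while still gripping it and pressing it gently there, with about 10 N; leave the table's angle and the things lying about as they are.

Things in the scene. Friction and masses are not known exactly. Their poses are not given: they have to be found in the camera images.
- base: fixed grey base of the tilting table, 260 x 190 x 14 mm, lying on the bench; origin at the centre of its underside, x towards the high end of the slope, z up. Two steel arcs stand at its sides (83 mm either side of the middle) up to 145 mm high at the high end
- table: tilting table top, dark steel 230 x 150 mm, with a pale brushed aluminium plate 190 (along the slope) x 142 x 8 mm fixed on it. Origin on the hinge at the low end, mid width, 35 mm above the bench; x up the slope, z square out of the plate. Plate face at z = 18 mm, x = 10 to 200 mm. Set 9 to 24 degrees steep, low end towards the robot; very stiff, must keep its angle
- line_mid (a point): middle of the blue line on the plate's upper face, half way along the plate and 30 mm to the -y side of its middle; axes as the table: x along the line up the slope, z square out of the plate
- clamp (a joint): angle of the clamp arm (rad): 0 = shut, its rubber foot on the plate and the arm parallel to the plate, pointing down the slope; it starts open, 0.9 to 1.2, standing up from the plate, and stays where it is left; pushing on its red handle with about 2 N shuts it
- clamp_hinge (a point): pivot of the clamp arm, 24 mm above the plate's face near its high end, 80 mm to the +y side of the blue line; the pivot axis is the table's y axis
- clamp_grip (a point): middle of the clamp's red handle (20 mm thick, 63 mm long, along the arm), 100 mm from the pivot; its x axis points along the arm towards the pivot
- level: short spirit level, white with red, a bar 22 mm thick (its x), 230 mm long (its y) and 42 mm high (its z), 0.25 kg give or take; origin at the centre of its flat underside. It stands on its underside on the bench to the right of the table
- foam_pad: purple foam pad 55 x 70 x 32 mm lying on the bench, not to be moved
- marker: black and blue marker pen, 128 mm long, lying on the bench, not to be moved
- pliers: blue pliers, 163 mm long, lying on the bench, not to be moved
- masking_tape: roll of white masking tape, 104 mm across, 30 mm high, lying on the bench, not to be moved

How it is judged:
By the outcome, as a careful person would: the job done as asked, in the order asked, and still so for the second after the job is handed in, while the arm keeps its last pose, push and grip.
It also fails if it takes over 51 s, if anything falls off the work surface, if the arm or the gripper's body presses on something with over 40 N, if the wrist force passes 120 N, or if a joint passes its speed limit or range.

## Robot

A 7-joint arm with a two-finger parallel gripper is mounted at the origin on a cart in front of the work surface, level with it; the furniture and walls round the work are solid. World frame = base frame: x ahead of the robot, y to its left, z up, the work surface at z = 0. Lengths are in m, angles in rad, forces in N, time in s.
With the tool pointing down it reaches from about 0.35 to 0.9 m from the base axis. Payload 19.9 kg.
Tool frame: the origin (TCP) lies between the finger pads; the fingertips stand 19 mm ahead of it and the grasp point (between the pads) is the TCP; z points along the fingers, y is the line along which they close (so a half turn about z gives the same grasp; the last joint's range is limited). The gripper opens to 94 mm and grips with 3 to 60 N. Pads are 16 mm wide; open, the fingers measure 119 mm over their backs; the gripper's body (75 mm by 177 mm) begins 78 mm behind the grasp point.
Start: joints at [1.272, 0.417, -0.01, 1.614, 0.005, 1.111, -0.053], TCP at [0.159, -0.604, 0.224] pointing down, gripper open.
Joint ranges: [-2.81, 2.81], [-0.39, 2.02], [-1.27, 1.25], [0.06, 2.57], [-1.19, 4.33], [0.19, 2], [-2.82, 2.82]. Speed limits (rad/s): [1.89, 1.89, 2.39, 2.39, 3.01, 3.01, 3.01].

## Interface

Orientations are given as a 3x3 rotation matrix whose columns are the frame's x, y, z axes.
In Python, from rig import robot gives the robot as it stands. Calls block until the motion is done:
- robot.move_ptp(position, orientation): joint-space move of the TCP to a pose.
- robot.move_linear(position, velocity=0.15, frame=None, threshold=None): straight line of the TCP; frame=None keeps the orientation; velocity is the mean speed in m/s. With threshold (N) it stops when the force on the tool has changed by that much, and returns True; else False.
- robot.goto_joints(angles): joint-space move.
- robot.gripper_to(opening): finger opening in m; the grip force is fixed at half the most; returns when the fingers have stopped.
- robot.pause(seconds).
- robot.ik(position, orientation): joint angles nearest the present ones, or None.
- robot.get_state(): the state.
- robot.grab_frame(name): name is "scene" or "top" or "wrist"; returns the picture (420x560x3 uint8, red, green, blue); there is no depth.
- robot.camera_info(name): a dict with "fx", "fy", "cx", "cy" (pixels), "rvec" (rotation vector, rad) and "tvec" (3), from world to camera coordinates, as OpenCV has them. Camera axes: x right, y down, z forward; pixel columns grow to the right and rows downward; lengths in m; the calibration is good to about 2 mm. A picture is of the moment at which its call begins: read the wrist's pose just before it. camera_info takes no time and is no camera call; for the wrist camera it gives the pose at the moment of the call.
A pose or a line that the arm cannot do raises robot.PlanningError and nothing moves.
- robot.sign_off(): hands the job in; it is judged then, once.
The state is a dict: "time": time; "qpos": joint angles; "joint_vel": joint speeds; "effort": joint torques, N m; "ee_pos": TCP position; "tool_rot": TCP orientation; "force": force on the tool from outside, world axes, zero at the start; "moment": the same for the moment, N m; "opening": finger opening in m; "grasp_force": force on a finger pad.
Only numpy, scipy, OpenCV 4.12 (cv2) and the standard library are available. Lean on these libraries where they do the work, as an engineer would, in place of code of your own. Each camera call takes 0.05 s, during which the arm holds its last target. There are 200 camera calls.

## Working session

There is one attempt and no reset: what is moved stays moved. The work goes in short steps, each a Python script; the robot and the scene stay as the last script left them, time stands still between calls to the robot, and variables do not carry over. Pictures are saved under pics/ and viewed, at most 10 in all, crops included, and the job is handed in when it is done.

```bash
ls; mkdir -p pics; python3 - <<'E'
from rig import robot
import cv2
for n in("scene","top"):
    im=robot.grab_frame(n); cv2.imwrite(f"pics/{n}0.png",cv2.resize(im[:,:,::-1],(800,600),interpolation=cv2.INTER_CUBIC))
    print(n,robot.camera_info(n))
print(robot.get_state())
E
```

```text
pics
scene {'fx': 404.9486817510253, 'fy': 404.9486817510253, 'cx': 276.4636033718263, 'cy': 204.70024532917742, 'rvec': array([ 0.67283019, -2.7353494 ,  0.9838725 ]), 'tvec': array([0.42713439, 0.18696399, 1.04271647])}
top {'fx': 507.56232042960175, 'fy': 507.56232042960175, 'cx': 276.54356682857525, 'cy': 210.20348772433343, 'rvec': array([ 2.13040074, -2.17435368,  0.16096676]), 'tvec': array([0.01341565, 0.48272974, 1.65541009])}
{'time': 0.1, 'qpos': array([ 1.27249084,  0.41790142, -0.01032294,  1.61413517,  0.00468657,
        1.11073065, -0.05301011]), 'joint_vel': array([ 0.00048122, -0.00038531,  0.00020295, -0.00095084, -0.00102752,
       -0.00178224, -0.00141348]), 'effort': array([ 5.53958234e-04, -8.52586627e+01,  6.39014225e-01, -4.26695144e+01,
       -4.90019610e-02,  1.64116215e-02,  1.31856041e-06]), 'ee_pos': array([ 0.15866297, -0.60417181,  0.22388687]), 'tool_rot': array([[ 9.67203684e-01,  2.54001784e-01, -3.57853438e-04],
       [ 2.54002027e-01, -9.67203068e-01,  1.09341590e-03],
       [-6.83873545e-05, -1.14845138e-03, -9.99999338e-01]]), 'force': array([ 0.14990927,  0.23753013, -0.64471977]), 'moment': array([-0.01911626,  0.00299861,  0.00233814]), 'grasp_force': 0.0, 'opening': 0.09381795045210108}
```

View pics/scene0.png

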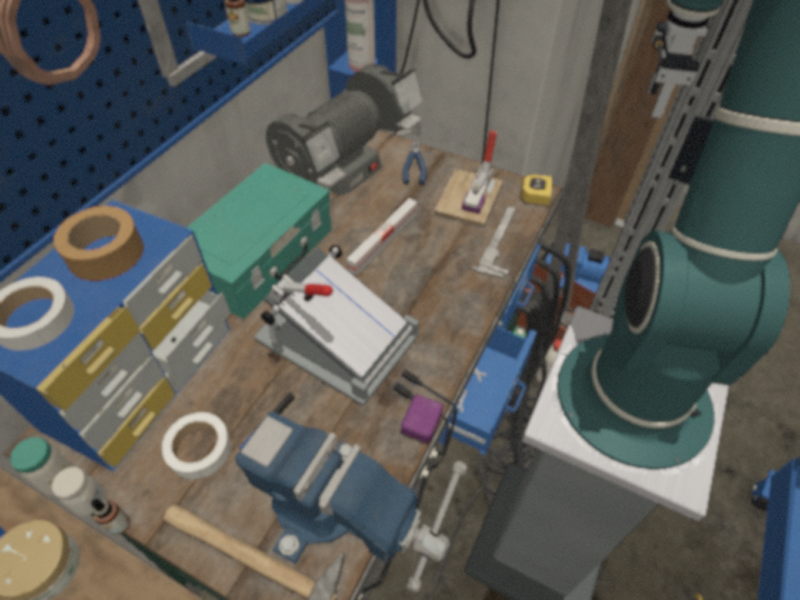

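View pics/top0.png

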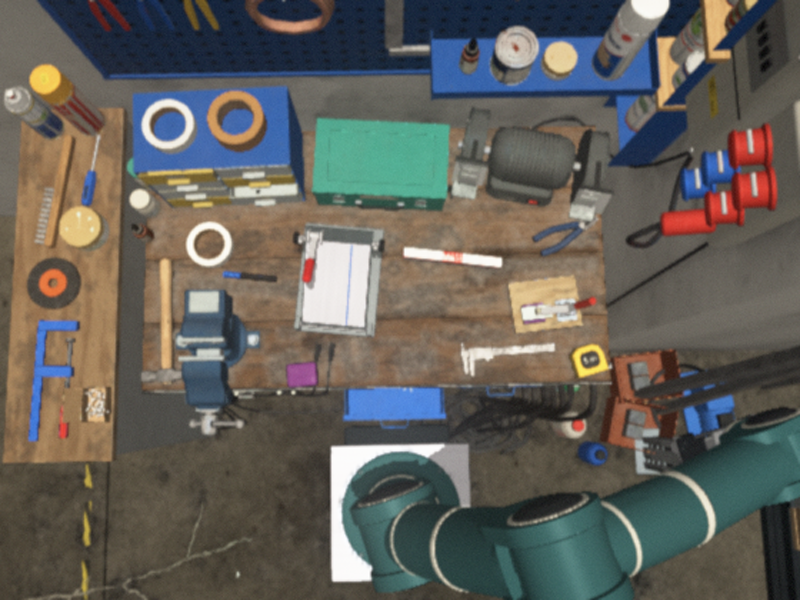

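The scene view shows the table at about (340,325) with the clamp's red handle at (318,290), and the level at (383,232). In the top view the table is at (340,280), the blue line at x≈349, the handle at (309,270) and the level runs from (404,253) to (502,262).

```bash
cat >h.py <<'E'
import numpy as np, cv2
from scipy.optimize import least_squares
from scipy.spatial.transform import Rotation as Rn
def K(c): return np.array([[c['fx'],0,c['cx']],[0,c['fy'],c['cy']],[0,0,1.]])
def ray(c,u,v,z):
    R=cv2.Rodrigues(c['rvec'])[0]; o=-R.T@c['tvec']; d=R.T@np.linalg.inv(K(c))@[u,v,1]
    return o+d*(z-o[2])/d[2]
def proj(c,P): return cv2.projectPoints(np.array(P,float).reshape(-1,3),c['rvec'],c['tvec'],K(c),None)[0][:,0]
E
python3 - <<'E'
from rig import robot
from h import *
c=robot.camera_info("top")
for n,u,v,z in[("levL",404,253,.042),("levR",502,262,.042),("linetop",352,242,.1),("linebot",347,322,.05),("handle",309,270,.17),("tapec",208,243,.03)]:
    print(n,ray(c,u*.7,v*.7,z).round(3))
w=robot.camera_info("wrist"); R=cv2.Rodrigues(w['rvec'])[0]; s=robot.get_state()
print(w['fx'],w['cx'],w['cy'],"cam in tool",s['tool_rot'].T@(-R.T@w['tvec']-s['ee_pos']),"\n",(R@s['tool_rot']).round(3))
for p in([.55,0.02,.42],[.58,-.1,.4]):
    for Rt in(np.diag([1,-1,-1.]),np.array([[0,1,0],[1,0,0],[0,0,-1.]]),np.array([[0,-1,0],[-1,0,0],[0,0,-1.]])): print(p,robot.ik(p,Rt))
E
```

```text
levL [ 0.593 -0.02   0.042]
levR [ 0.567 -0.248  0.042]
linetop [0.609 0.099 0.1  ]
linebot [0.432 0.115 0.05 ]
handle [0.533 0.189 0.17 ]
tapec [0.629 0.442 0.03 ]
295.13445640768145 278.4969459294294 204.99015138800962 cam in tool [ 0.07823523 -0.00043595 -0.15958011] 
 [[-0.001  1.     0.   ]
 [-0.963 -0.001 -0.269]
 [-0.269 -0.     0.963]]
[0.55, 0.02, 0.42] [ 0.54769293  0.23242084 -0.78056037  1.49086937  0.16340187  1.48525285
 -1.80412523]
[0.55, 0.02, 0.42] [ 0.57665978  0.23976695 -0.81960842  1.49006519  0.17506323  1.48748509
 -0.24317582]
[0.55, 0.02, 0.42] [ 0.82887821  0.35972695 -1.21742788  1.48386523  0.33686938  1.53069043
  2.76102073]
[0.58, -0.1, 0.4] [ 0.5000637   0.27796504 -0.48980377  1.44223151  0.13035118  1.4536799
 -1.55978351]
[0.58, -0.1, 0.4] [ 0.63262487  0.30496418 -0.67099748  1.43781136  0.18888252  1.46398146
 -0.03587584]
[0.58, -0.1, 0.4] [-0.66281697  0.38965952  1.08450508  1.48062249 -0.34406182  1.47714809
 -2.71929831]
```

```bash
cat >>h.py <<'E'
def fixedik(robot,p,R,seed):
    return robot.ik(p,R)
E
python3 - <<'E'
from rig import robot
from h import *
import json
D=np.diag([-1,1,-1.])
robot.goto_joints([0.05,.25,0,1.55,0,1.35,1.57])
s=robot.get_state();print(s['time'],s['ee_pos'],s['tool_rot'].round(2).tolist())
cams={}
for i,p in enumerate(([.52,-.05,.36],[.52,.1,.36])):
    q=robot.ik(p,D);print(q)
    robot.goto_joints(q)
    robot.pause(.2)
    c=robot.camera_info("wrist"); im=robot.grab_frame("wrist")
    cams[f"w{i}"]={k:np.array(v).tolist() for k,v in c.items()}
    cv2.imwrite(f"raw{i}.png",im[:,:,::-1]); cv2.imwrite(f"pics/w{i}.png",cv2.resize(im[:,:,::-1],(800,600),interpolation=cv2.INTER_CUBIC))
json.dump(cams,open("cams.json","w")); print(robot.get_state()['time'])
E
```

```text
2.5833 [ 0.5766524  -0.06054357  0.35375651] [[-1.0, 0.05, -0.01], [0.05, 1.0, 0.0], [0.01, -0.0, -1.0]]
[ 0.04925461  0.13069386 -0.0137306   1.68062466  0.00184238  1.3302867
  1.60599857]
[-0.13103261  0.1481324  -0.13249623  1.66121806  0.02006128  1.33356786
  1.30398668]
4.075
```

View pics/w0.png

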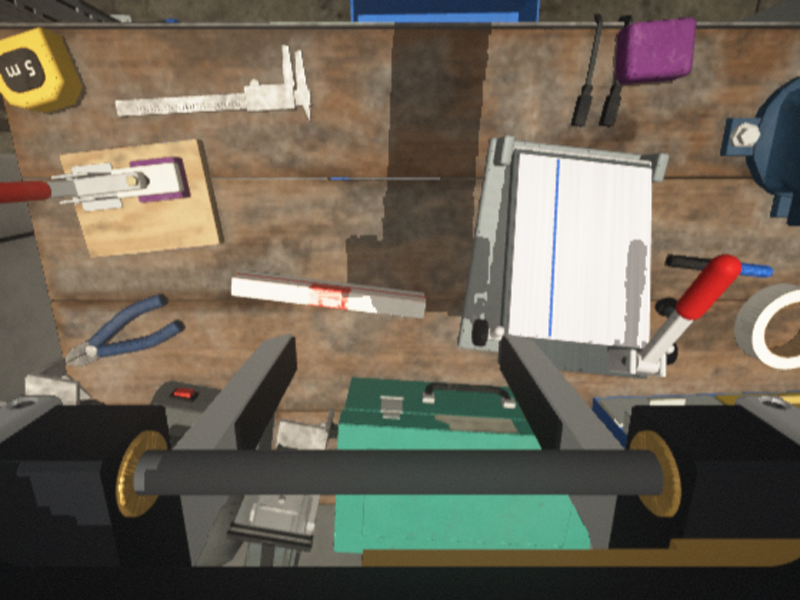

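View pics/w1.png

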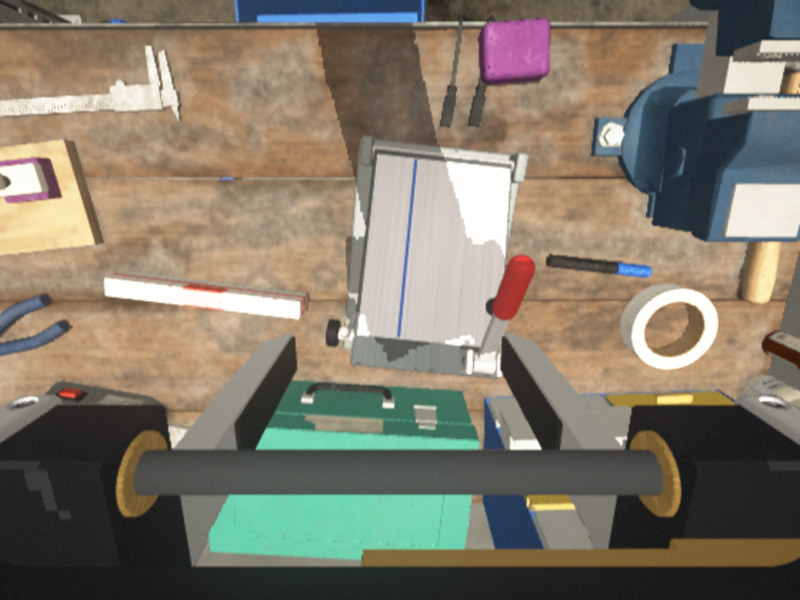

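Both wrist views show the plate, the blue line (w0: (558,158)–(550,336); w1: (415,160)–(401,335)), the clamp handle and the level (w0 (232,285)–(425,305)). Next come enlarged crops.

```bash
python3 - <<'E'
import cv2,numpy as np
a=cv2.imread("raw0.png");b=cv2.imread("raw1.png")
f=lambda im,x,y:cv2.resize(im[y:y+150,x:x+100],None,fx=4,fy=4,interpolation=cv2.INTER_CUBIC)
cv2.imwrite("pics/tab.png",np.hstack([f(a,355,100),f(b,258,100)]))
g=lambda im,x,y:cv2.resize(im[y:y+60,x:x+160],None,fx=5,fy=5,interpolation=cv2.INTER_CUBIC)
cv2.imwrite("pics/lev.png",np.vstack([g(a,150,175),g(b,65,175)]))
E
```

```text
(no output)
```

View pics/tab.png

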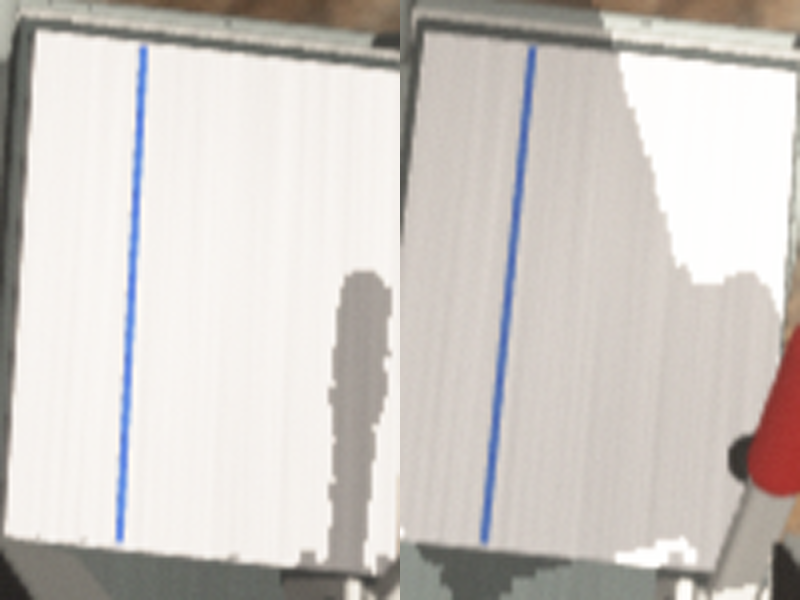

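View pics/lev.png

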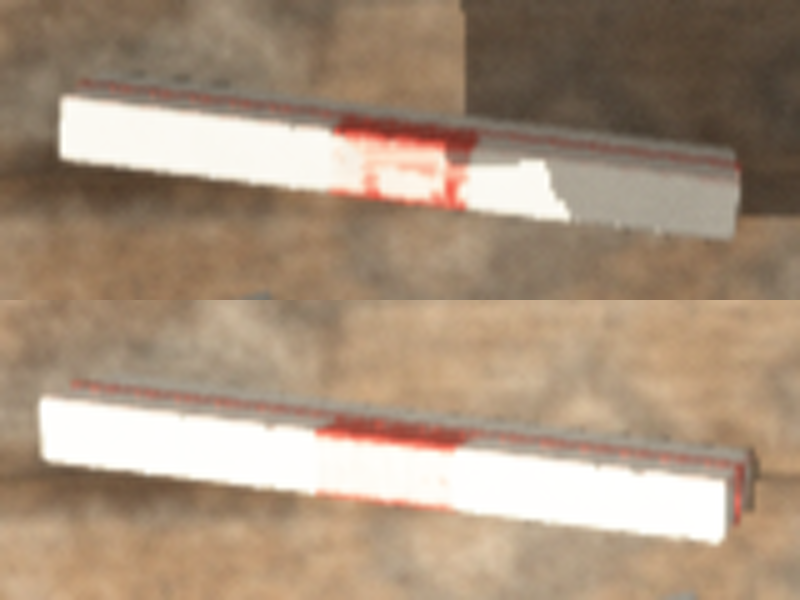

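The crops show the plate's corners (w0 low-left (35,30), high-left (5,537)), the line's ends, and the level's top face (w0 (60,95)–(737,240)). Fitting these now.

```bash
cat >fit.py <<'E'
from h import *
import json
C={k:{a:np.array(b) if np.ndim(b) else b for a,b in v.items()} for k,v in json.load(open("cams.json")).items()}
t=lambda o,p:[o[0]+(p[0]+.5)/4-.5,o[1]+(p[1]+.5)/4-.5]
l=lambda o,p:[o[0]+(p[0]+.5)/5-.5,o[1]+(p[1]+.5)/5-.5]
v=lambda x,y:[(x+.5)*.7-.5,(y+.5)*.7-.5]
A,B=(355,100),(258,100)
def T(p):
    return Rn.from_euler('ZY',[p[2],-p[3]]).as_matrix(),np.array([p[0],p[1],.035])
# obs: cam, table xyz (or callable of params), pixel
obs=[("w0",(.01,-.071),t(A,(35,30))),("w0",(.2,-.071),t(A,(5,537))),("w1",(.01,-.071),t(B,(22,31))),("w1",(.01,.071),t(B,(397,70))),
("w0",(.01,.071),v(652,172)),
("w0",(4,-.03),t(A,(143,45))),("w0",(5,-.03),t(A,(120,541))),("w1",(4,-.03),t(B,(132,46))),("w1",(5,-.03),t(B,(84,543)))]
def res(p):
    R,o=T(p);r=[]
    for c,(x,y),px in obs:
        x=p[x] if x>1 else x
        r.append(proj(C[c],R@[x,y,.018]+o)[0]-px)
    return np.ravel(r)
s=least_squares(res,[.43,.14,-.08,.28,.015,.195],loss='soft_l1')
p=s.x;print("table",p.round(4),"slope deg",np.degrees(p[3]));print(res(p).round(1))
R,o=T(p)
# clamp: a, hinge x
def rc(q):
    a,hx=q;h=np.array([hx,.05,.042]);g=h+.1*np.array([-np.cos(a),0,np.sin(a)])
    return np.ravel([proj(C["w0"],R@g+o)[0]-v(711,288),proj(C["w1"],R@g+o)[0]-v(514,287),
     (proj(C["w0"],R@h+o)[0]-v(648,358))*.5,(proj(C["w1"],R@h+o)[0]-v(484,362))*.5])
sc=least_squares(rc,[1.,.19]);print("clamp",sc.x,sc.fun.round(1))
Lp=[("w0",(-1,-1),l((150,175),(60,95))),("w0",(1,-1),l((150,175),(60,160))),("w0",(-1,1),l((150,175),(740,174))),("w0",(1,1),l((150,175),(733,240))),
("w1",(-1,-1),l((65,175),(40,97))),("w1",(1,-1),l((65,175),(43,161))),("w1",(-1,1),l((65,175),(728,176))),("w1",(1,1),l((65,175),(723,243)))]
def rl(q):
    x,y,w=q;r=[]
    for c,(i,j),px in Lp:   # i: image up = robot side (-x); j: image left = -y
        P=np.array([x,y,.042])+Rn.from_euler('z',w).apply([i*.011,j*.115,0]); r.append(proj(C[c],P)[0]-px)
    return np.ravel(r)
sl=least_squares(rl,[.58,-.13,-.1]);print("level",sl.x.round(4),sl.fun.round(1))
lm=R@[.105,-.03,.018]+o;print("line_mid",lm)
json.dump(dict(R=R.tolist(),o=o.tolist(),s=p[3],a=sc.x[0],hx=sc.x[1],lev=sl.x.tolist(),lm=lm.tolist()),open("fit.json","w"))
E
python3 fit.py
```

```text
table [ 0.4263  0.1479 -0.1106  0.4225  0.011   0.197 ] slope deg 24.206420326350713
[ 0.  -0.  -0.1  0.3  0.2  0.   0.2  0.9 -0.  -2.4 -0.  -0.   0.1  0.1
 -0.1  0.  -0.3 -0.2]
clamp [0.9514075  0.21458394] [ 1.1 -0.9  0.4  0.1 -1.2  1.6 -0.3  0.3]
level [ 0.5811 -0.1315 -0.1249] [-0.1  0.2 -0.3 -0.2  1.   0.7  0.5 -0.3 -0.7  0.1 -0.5 -0.  -0.   0.5
  0.2 -0.7]
line_mid [0.51082193 0.10831928 0.09446999]
```

```bash
python3 - <<'E'
from rig import robot
from h import *
import json
f=json.load(open("fit.json"));R=np.array(f['R']);o=np.array(f['o'])
yaw=np.arctan2(R[1,0],R[0,0]); Rt=Rn.from_euler('z',yaw).as_matrix()@np.diag([-1,1,-1.])
def tcp(a,off,r=.1):
    q=np.array([f['hx'],.05,.042])+r*np.array([-np.cos(a),0,np.sin(a)])+off*np.array([np.sin(a),0,np.cos(a)])
    return R@q+o+[0,0,.019]
robot.gripper_to(0)
robot.move_ptp(tcp(f['a'],.045),Rt)
s=robot.get_state();print(s['time'],s['ee_pos'],s['force'])
for a in np.linspace(f['a'],.12,6):
    robot.move_linear(tcp(a,.013),velocity=.08,threshold=15); s=robot.get_state();print(round(a,2),s['time'],s['force'].round(1))
hit=robot.move_linear(tcp(-.15,.010),velocity=.04,threshold=9)
s=robot.get_state();print(hit,s['time'],s['force'].round(1),s['ee_pos'],tcp(0,.013))
c=robot.camera_info("wrist");
robot.move_linear(s['ee_pos']+[0,0,.12],velocity=.2)
robot.pause(.1);im=robot.grab_frame("wrist");cv2.imwrite("pics/shut.png",im[:,:,::-1])
im=robot.grab_frame("scene");cv2.imwrite("pics/shut2.png",cv2.resize(im[110:320,130:330,::-1],None,fx=2.8,fy=2.8,interpolation=cv2.INTER_CUBIC))
print(robot.get_state()['time'])
E
```

```text
6.0667 [0.54603911 0.18476229 0.26957614] [-0.15733933  0.01385779  0.37233873]
0.95 6.6167 [-0.3 -0.3  0.4]
0.79 6.975 [ 0.5  0.6 -0.1]
0.62 7.3333 [-0.3  0.3  0.2]
0.45 7.6917 [-0.3  0.8  0.3]
0.29 8.05 [0.2 0.7 0.4]
0.12 8.4083 [-0.4 -0.4  1.4]
True 8.8667 [-4.5 -0.4 12.8] [0.5149652  0.18859866 0.14982699] [0.51326246 0.18854013 0.15114639]
9.8167
```

View pics/shut2.png

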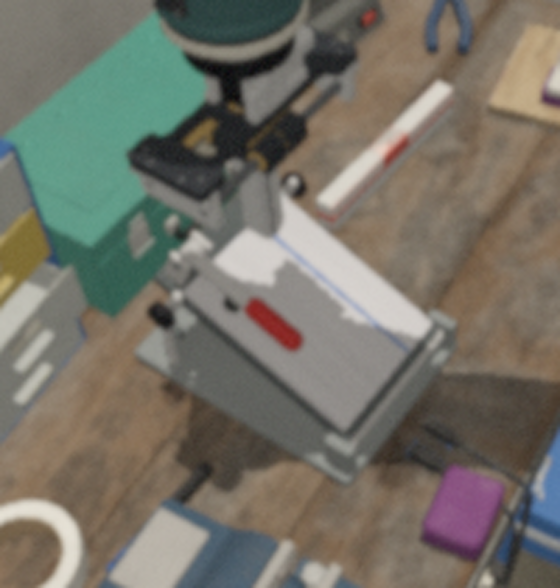

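The clamp is shut: the red handle at (273,323) lies parallel to the plate. Before grasping the level I'll check clearance to the toolbox and grinder behind it.

```bash
python3 - <<'E'
from h import *
import json
from rig import robot
C={k:{a:np.array(b) if np.ndim(b) else b for a,b in v.items()} for k,v in json.load(open("cams.json")).items()}
for c,u,w in(("w0",350,378),("w0",535,392),("w1",300,378),("w0",200,385),("w0",165,388)): print(c,u,w,ray(C[c],u*.7,w*.7,0).round(3),ray(C[c],u*.7,w*.7,.05).round(3))
print("boxtop",*[ (z,ray(C["w0"],345*.7,425*.7,z).round(3)) for z in (.08,.1,.12)])
f=json.load(open("fit.json"));R=np.array(f['R']);x,y,w=f['lev']
Rl=Rn.from_euler('z',w).as_matrix()@np.array([[0,1,0],[1,0,0],[0,0,-1.]])
print(robot.ik([x,y,.027],Rl),robot.ik([x,y,.2],Rl))
lm=np.array(f['lm'])
for d in(.027,.1):print(robot.ik(lm+R[:,2]*d,R@np.diag([-1,1,-1.])))
E
```

```text
w0 350 378 [ 0.707 -0.115  0.   ] [ 0.682 -0.109  0.05 ]
w0 535 392 [0.729 0.138 0.   ] [0.701 0.12  0.05 ]
w1 300 378 [ 0.707 -0.034  0.   ] [ 0.681 -0.021  0.05 ]
w0 200 385 [ 0.717 -0.32   0.   ] [ 0.691 -0.294  0.05 ]
w0 165 388 [ 0.722 -0.368  0.   ] [ 0.695 -0.337  0.05 ]
boxtop (0.08, array([ 0.728, -0.113,  0.08 ])) (0.1, array([ 0.715, -0.11 ,  0.1  ])) (0.12, array([ 0.702, -0.107,  0.12 ]))
[ 0.04101453  0.62216959  0.17022335  1.82362478 -0.1523279   0.70842618
  0.17090273] [ 0.01380566  0.39332174  0.20166172  1.72042518 -0.08930077  1.0367916
  0.12103344]
[-0.34325157  0.21309473 -0.06199989  2.27680345  0.67289649  0.34996994
  0.45703724]
[-0.25085211  0.04056157 -0.19278107  2.27394932  0.4737736   0.51023283
  0.63914941]
```

```bash
python3 - <<'E'
from rig import robot
from h import *
import json
f=json.load(open("fit.json"));R=np.array(f['R']);x,y,w=f['lev']
Rl=Rn.from_euler('z',w).as_matrix()@np.array([[0,1,0],[1,0,0],[0,0,-1.]])
s=robot.get_state();robot.move_linear(s['ee_pos']+[0,0,.05],velocity=.2)
robot.move_ptp([x,y,.2],Rl)
robot.gripper_to(.07)
print(robot.move_linear([x,y,.027],velocity=.12,threshold=12))
robot.gripper_to(0.0)
s=robot.get_state();print(s['time'],s['ee_pos'],s['opening'],s['grasp_force'],s['force'].round(1))
robot.move_linear([x,y,.20],velocity=.15)
robot.pause(.3)
s=robot.get_state();print(s['time'],s['opening'],s['grasp_force'],s['force'].round(2),s['moment'].round(2))
c=robot.camera_info("wrist");im=robot.grab_frame("wrist");cv2.imwrite("pics/held.png",cv2.resize(im[:,:,::-1],(800,600)))
Rp=R@np.diag([-1,1,-1.]);lm=np.array(f['lm'])
for d in(.027,.15):print(robot.ik(lm+R[:,2]*d,Rp))
# predicted pixels of level underside ends/top ends in the wrist view
for yy in(-.115,.115):
    print([ (proj(c,s['ee_pos']+s['tool_rot']@[yy,xx,-.015])[0]/.7).round(0) for xx in(-.011,.011)])
E
```

```text
False
15.0583 [ 0.58116764 -0.1315048   0.02702401] 0.02156873176445955 29.997529685497284 [-0.2  0.5  0.8]
16.6583 0.022047254270872594 29.99474734067917 [-0.2  -0.12 -2.92] [-0.06 -0.1  -0.02]
[-0.31041164  0.21409347 -0.09785123  2.27577463  0.69043737  0.3550974
  0.44144414]
[-0.36341871 -0.07358816 -0.10300352  2.26013042  0.37711175  0.62914059
  0.72263975]
[array([375., 618.]), array([423., 618.])]
[array([363.,  53.]), array([435.,  53.])]
```

View pics/held.png

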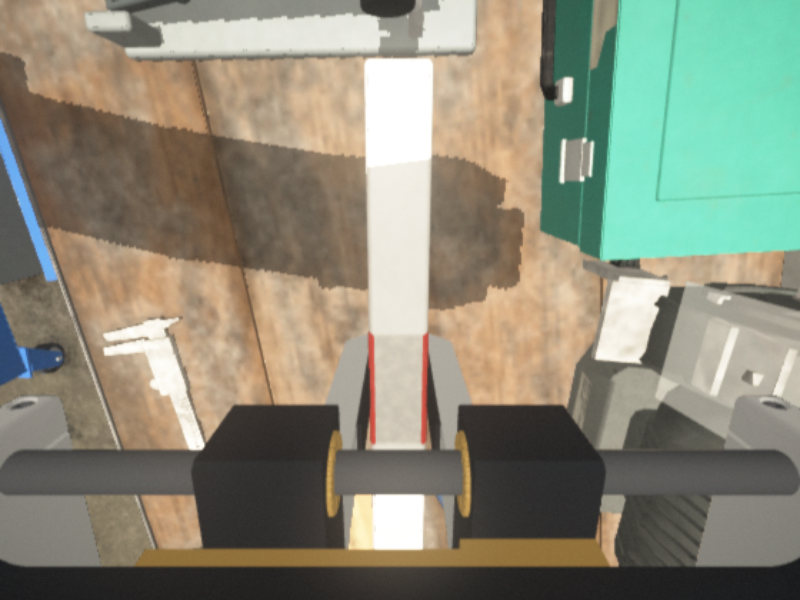

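The level is held at its middle: its far end is at row 58 (predicted 53), 68 px wide. That could mean a slight pitch in the grip, so I'll measure it from the edge widths.

```bash
python3 - <<'E'
from rig import robot
from h import *
im=cv2.imread("pics/held.png").astype(float)
c=robot.camera_info("wrist");s=robot.get_state();Rc=cv2.Rodrigues(c['rvec'])[0]
M=Rc@s['tool_rot'];oc=s['tool_rot'].T@(-Rc.T@c['tvec']-s['ee_pos']);Ki=np.linalg.inv(K(c));pts=[]
for r in range(64,330,14):
    g=np.abs(np.gradient(cv2.GaussianBlur(im,(0,0),1)[r],axis=0)).sum(1)
    L=355+g[355:382].argmax();Rr=418+g[418:445].argmax()
    sub=lambda k:k+(g[k-1]-g[k+1])/(2*(g[k-1]-2*g[k]+g[k+1]))
    L,Rr=sub(L),sub(Rr)
    d=[M.T@Ki@[(u+.5)*.7-.5,(r+.5)*.7-.5,1] for u in(L,Rr)]
    k=.022/abs(d[1][1]-d[0][1]); pts.append((oc+k*(d[0]+d[1])/2))
    print(r,round(L,1),round(Rr,1),(pts[-1]*1000).round(1))
P=np.array(pts);a=np.polyfit(P[:,0],P[:,2],1);print("pitch deg",np.degrees(a[0]),"z at 0",a[1])
print(s['time'])
E
```

```text
64 364.0 432.3 [113.4  -0.2  -8.9]
78 363.8 432.4 [108.9  -0.3 -10.8]
92 364.1 432.3 [104.7  -0.3 -11.1]
106 364.9 432.2 [ 1.007e+02 -1.000e-01 -1.030e+01]
120 364.8 431.6 [ 96.4  -0.2 -10.6]
134 365.0 431.3 [ 92.   -0.3 -10.6]
148 365.1 431.1 [ 87.6  -0.3 -11.1]
162 365.1 430.8 [ 83.1  -0.3 -11.6]
176 366.2 430.6 [ 78.6  -0.2 -10.1]
190 366.3 430.0 [74.  -0.3 -9.9]
204 366.5 429.7 [69.2 -0.3 -9.9]
218 366.8 429.4 [ 64.4  -0.3 -10. ]
232 367.0 429.2 [ 59.6  -0.3 -10.3]
246 367.1 428.8 [ 54.6  -0.4 -10.1]
260 367.6 428.5 [49.4 -0.3 -9.7]
274 368.0 428.2 [44.1 -0.3 -9.4]
288 368.1 428.1 [ 39.   -0.3 -10.1]
302 369.3 427.8 [32.9 -0.2 -7.7]
316 369.1 426.6 [27.  -0.4 -6.6]
pitch deg -1.5562580754906017 z at 0 -0.007964096796061663
16.7083
```

The level sits level and central in the grip (end at 115 mm, offset 0.3 mm). Placing it now.

```bash
python3 - <<'E'
from rig import robot
from h import *
import json
f=json.load(open("fit.json"));R=np.array(f['R']);n=R[:,2];lm=np.array(f['lm']);Rp=R@np.diag([-1,1,-1.])
s=robot.get_state();robot.move_linear(s['ee_pos']+[-.03,0,.13],velocity=.2)
robot.move_ptp(lm+n*.17,Rp)
robot.move_linear(lm+n*.045,velocity=.12)
robot.pause(.4)
s=robot.get_state();F0=s['force'];M0=s['moment'];print(s['time'],s['qpos'].round(2),F0.round(2),M0.round(2))
im=robot.grab_frame("wrist");cv2.imwrite("pics/pre.png",cv2.resize(im[:,:,::-1],(800,600)))
hit=robot.move_linear(lm+n*.020,velocity=.015,threshold=5)
robot.pause(.2)
s=robot.get_state();print(hit,s['time'],"d",n@(s['ee_pos']-lm),R.T@(s['force']-F0),R.T@(s['moment']-M0),s['opening'])
json.dump(dict(F0=F0.tolist(),M0=M0.tolist()),open("f0.json","w"))
im=robot.grab_frame("wrist");cv2.imwrite("pics/on.png",cv2.resize(im[:,:,::-1],(800,600)))
E
```

```text
20.2083 [-0.32  0.17 -0.09  2.28  0.62  0.39  0.51] [ 0.13  0.41 -2.61] [0.09 0.48 0.  ]
True 21.6167 d 0.026079249157348442 [1.78670346 0.87706845 3.800449  ] [ 0.18833886 -0.25656394 -0.04291428] 0.02184599068767996
```

View pics/on.png

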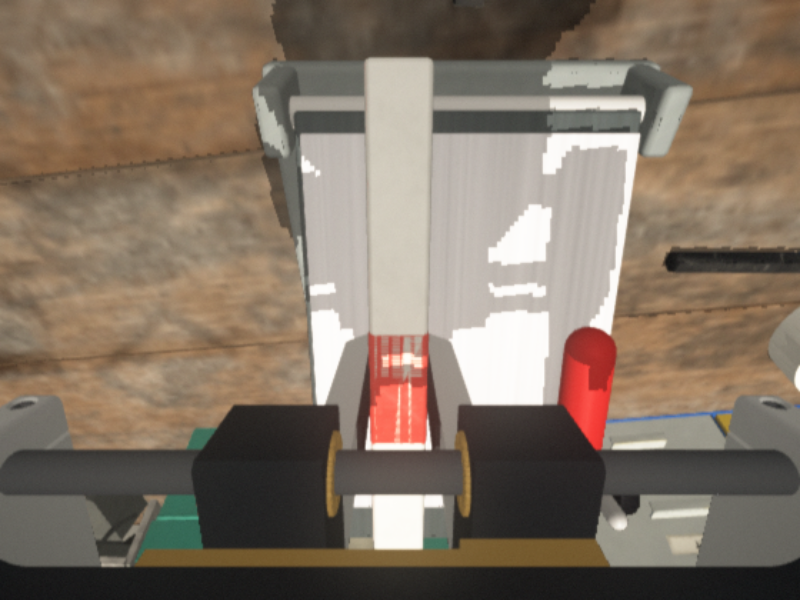

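The level lies over the line: its centre is at column 399, against a line position of ≈398 from the plate edges (300–640). Pressing to about 10 N.

```bash
python3 - <<'E'
from rig import robot
from h import *
import json
f=json.load(open("fit.json"));R=np.array(f['R']);o=np.array(f['o']);n=R[:,2];lm=np.array(f['lm'])
g=json.load(open("f0.json"));F0,M0=np.array(g['F0']),np.array(g['M0'])
c=robot.camera_info("wrist");print("plate low edge px",(proj(c,[R@[.01,y,.018]+o for y in(-.071,.071)])/.7).round(1).tolist())
def st():
    A=[];B=[]
    for _ in range(8):
        robot.pause(.05);s=robot.get_state();A.append(R.T@(s['force']-F0));B.append(R.T@(s['moment']-M0))
    return s,np.mean(A,0),np.mean(B,0)
s,F,M=st();print(n@(s['ee_pos']-lm),F.round(2),M.round(2))
tgt=s['ee_pos'].copy()
for i in range(14):
    if F[2]>9.3: break
    step=.0004 if F[2]<7 else .0002
    tgt=tgt-n*step;robot.move_linear(tgt,velocity=.01)
    s,F,M=st();print(round(s['time'],1),((s['ee_pos']-lm)@R*1000).round(2),F.round(2),M.round(2),round(s['opening'],4))
E
```

```text
plate low edge px [[298.4, 135.7], [640.9, 135.3]]
0.026062250402703272 [2.2  0.22 3.54] [ 0.26 -0.27 -0.08]
22.7 [-0.39 -0.19 26.01] [-0.95 -1.77 20.34] [-0.2   0.39 -0.06] 0.0221
```

```bash
python3 - <<'E'
from rig import robot
from h import *
import json
f=json.load(open("fit.json"));R=np.array(f['R']);o=np.array(f['o']);n=R[:,2];lm=np.array(f['lm'])
g=json.load(open("f0.json"));F0,M0=np.array(g['F0']),np.array(g['M0'])
def st():
    A=[];B=[]
    for _ in range(8):
        robot.pause(.05);s=robot.get_state();A.append(R.T@(s['force']-F0));B.append(R.T@(s['moment']-M0))
    return s,np.mean(A,0),np.mean(B,0)
s,F,M=st();tgt=lm+n*.026062-.0004*n+0*n
xy=R.T@(s['ee_pos']-lm); tgt=lm+R@[xy[0],xy[1],.025662]
for i in range(16):
    e=F[2]-10
    if abs(e)<.8: break
    tgt=tgt+n*np.clip(e/45e3,-.0001,.0002);robot.move_linear(tgt,velocity=.01)
    s,F,M=st();print(round(s['time'],1),((tgt-lm)@R*1000).round(2),((s['ee_pos']-lm)@R*1000).round(2),F.round(2),M.round(2))
print((s['tool_rot'].T@(R@np.diag([-1,1,-1.]))).round(4).tolist())
im=robot.grab_frame("scene");cv2.imwrite("pics/end.png",cv2.resize(im[110:320,130:330,::-1],None,fx=2.8,fy=2.8,interpolation=cv2.INTER_CUBIC))
E
```

```text
23.8 [-0.37 -0.18 25.86] [-0.38 -0.2  26.02] [-0.14 -1.16 13.71] [-0.01  0.18 -0.06]
24.4 [-0.37 -0.18 25.94] [-0.4  -0.22 26.02] [ 0.5  -0.43 10.78] [ 0.04  0.06 -0.06]
[[1.0, -0.0, -0.0008], [0.0, 1.0, 0.0007], [0.0008, -0.0007, 1.0]]
```

View pics/end.png

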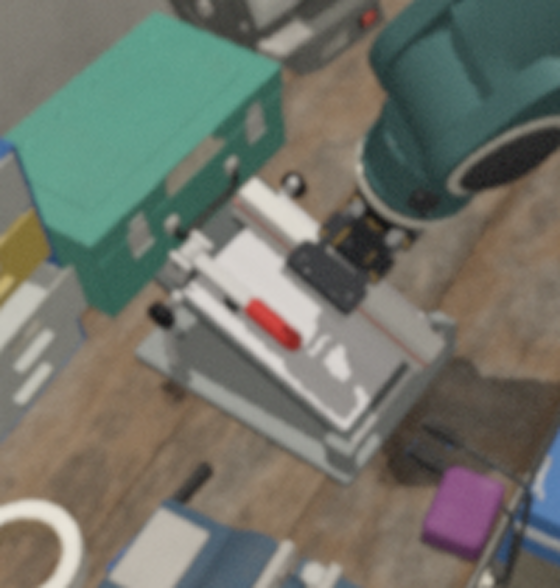

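The picture shows the level flush over the line with the clamp shut at (273,323). The normal force is 10.8 N and the moments are near zero, so I'm handing in.

```bash
python3 -c "
from rig import robot
s=robot.get_state();print(s['time'],s['force'],s['grasp_force']);print(robot.sign_off())"
```

```text
24.4667 [-3.51832429 -0.36068668  7.11184747] 30.001625418663025
the job is handed in; nothing more can be done
None
```

I handed the job in at 24.5 s: the clamp is shut, and the level is still gripped, flush along the blue line, centred on the plate and pressed with about 10.8 N by the wrist force reading.

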